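# Fit the blow-off lance to the bench air outlet

### The job

Take the short steel blow-off lance out of its wooden rest and push it down into the open mouth of the brass push-fit fitting until it locks and stays in when you let go, feeling for it and pressing slowly and never forcing it: fittings differ in depth and more than 40 N cracks the seat. Then swing the lever valve beside the fitting fully over to turn the air on. Leave the lance standing in the fitting and do not knock the pots about.

Things in the scene. Friction and masses are not known exactly. Their poses are not given: they have to be found in the camera images.
- lance_grip (a point): Mid-sleeve of the blow-off lance, on its axis, 88 mm above its lower tip. A straight stiff metal tube, 125 mm long, 0.11 to 0.18 kg, round about z (up), standing in the rest. Grip the aluminium sleeve: 26 mm diameter, from 70 to 105 mm above the tip; a 12 mm nozzle stands above it to 125 mm.
- lance_tip (a point): Centre of the lance's lower tip face, 88 mm below the grip point, same axes. From the tip up: cone growing from 12 to 20 mm diameter over 10 mm, 1 mm rim, locking groove of 14 mm diameter from 11 to 24 mm, shank of 20 mm diameter from 24 to 70 mm.
- mouth (a point): Centre of the open top of the upright brass push-fit fitting (40 mm across), 85 mm above the table: a funnel 33 mm wide narrowing over 6 mm to a vertical bore of 23 mm. z up, x across the base, y along the base to the lever valve. The lance locks when its tip is 31 to 53 mm below this point; that differs from fitting to fitting and cannot be seen.
- outlet: Grey cast base of fitting and valve, fixed to the bench, 90 x 240 x 12 mm, origin under the bore on the table, axes as the mouth. In the bore a spring (4 to 8 N) meets the tip 29 mm before the lock and ejects it unless locked. The push peaks at about 12 to 18 N, falls to 8 N at the click; 2.5 mm further is a rubber seat, 12 N per mm, 5 mm thick. Push slowly (15 mm/s). Over 40 N, side loads included, cracks it.
- valve (a joint): Lever of the valve, rad: 0 = shut, leaning to the -x side of the base; 1.0 = fully open, leaning to the +x side. It turns about an axis parallel to the base's y, 34 mm above the table, 140 mm from the bore's axis; it stays where it is left, about 3 N at the knob moves it.
- valve_tip (a point): Centre of the round black knob (26 mm) at the lever's end, 80 mm from its pivot; moves with the lever: 38 mm to the -x side of the pivot when shut, 38 mm to the +x side when open. 104 mm above the table at either end, 114 mm half-way. The lever's arm below it is a 12 mm round bar.
- rest: Fixed wooden block, 70 x 70 x 45 mm high, origin at the centre of its underside on the table; in the middle of its top a hole 21 mm wide and 35 mm deep in which the lance stands.
- vase: Unfired plaster-white vase, 185 mm high, 110 mm wide, a bystander; origin at the centre of its foot.
- bowl: Plaster-white bowl, 100 mm wide, 45 mm high, a bystander; origin at the centre of its foot.
- mug: White mug, 76 mm wide, 85 mm high, a bystander; origin at the centre of its foot.
- glaze_jar: White glaze jar with a lid, 68 mm wide, 85 mm high, a bystander; origin at the centre of its foot.
Mind the look-alikes: they are no part of the job. Of the things that look like the part that bears lance_grip, the middle-sized one is meant.

How it is judged:
On the way, in this order (a step that is already met when the one before it is completed fails the run):
1. the lance is locked in the fitting: let go, it stays with its tip more than 28 mm below the mouth (z of lance_tip in the frame of mouth below -0.028 m and horizontal distance between lance_tip and mouth below 0.006 m and contact force between the fingers and lance below 0.05 N), for 0.3 s.
2. the valve lever is swung fully over (value of joint valve above 0.85 rad), for 0.2 s.
At the end, for the whole second after the job is handed in: The lance stands locked in the fitting, released and at rest, its tip more than 28 mm below the mouth (unlocked, the ejector throws it back higher), within 6 mm of the bore's axis and 0.12 rad of upright, and the valve lever is past 0.85 of its 1.0 rad (z of lance_tip in the frame of mouth below -0.028 m and horizontal distance between lance_tip and mouth below 0.006 m and angle between lance_tip's own z axis and vertical below 0.12 rad and linear speed of lance below 0.02 m/s and value of joint valve above 0.85 rad); the robot touches nothing.
It fails at once if the lance presses on the fitting with more than 40 N (contact force between lance and outlet above 40 N).
It fails at once if a pot is knocked about (vase, bowl, mug or jar moved more than 30 mm) (distance of any of vase, bowl, mug, glaze_jar from where it was at the start of the episode above 0.03 m).
It also fails if it takes over 61 s, if anything falls off the work surface, if the arm or the gripper's body presses on something with over 40 N, if the wrist force passes 120 N, or if a joint passes its speed limit or range.

### The arm

A 6-joint arm with a two-finger parallel gripper is mounted at the origin on the work surface. World frame = base frame: x ahead of the robot, y to its left, z up, the work surface at z = 0. Lengths are in m, angles in rad, forces in N, time in s.
With the tool pointing down it reaches from about 0.35 to 0.875 m from the base axis. Payload 4.2 kg.
Tool frame: the origin (TCP) lies at the very end of the fingers, on their centre line; the grasp point (between the pads) lies 19 mm behind it; z points along the fingers, y is the line along which they close (so a half turn about z gives the same grasp; the last joint's range is limited). The gripper opens to 87 mm and grips with 3 to 60 N. Pads are 19 mm wide; open, the fingers measure 117 mm over their backs; the gripper's body (75 mm by 190 mm) begins 51 mm behind the grasp point.
Start: joints at [1.377, 0.385, 0.008, 0, -1.194, -0.259], TCP at [0.273, 0.562, 0.187] pointing down, gripper open.
Joint ranges: [-3.14, 3.14], [-1.21, 2.06], [-1.07, 1.41], [-3.16, 2.05], [-2.99, -0.16], [-3.1, 3.1]. Speed limits (rad/s): [2.79, 2.79, 3.14, 3.14, 3.14, 3.14].

### API

Orientations are given as a unit quaternion [x, y, z, w].
In Python, from workcell import arm gives the robot as it stands. The module is installed in compiled form; this text tells all that it offers.
- The arm moves only by the shell command python3 -m handwheel 'ROWS' [FORCE]. ROWS is JSON, a list of rows, each a list of 7 numbers: the closure, from -1 (fully open) to 1 (shut), then the shift along the tool's x, y, z in m, then the turn, a rotation vector about the tool's x, y, z in degrees. In form: [[jaw, dx, dy, dz, wx, wy, wz], ...]. A call has exactly 8 rows; each row shifts and turns the commanded pose from where the row before left it, along the tool's axes as they then stand; what a row does not reach is not made up. A row lasts 1/12 s, in which the tool goes at most 41.7 mm and 7.16 degrees, less where a joint would pass 70% of its speed; a pose out of reach is approached as far as the arm can. A call is refused whole if a number of a shift passes 0.0417 or a number of a turn 7.16, either way. A call with a gripper value outside its range is refused whole. The fingers move at their own pace and stop on an object; FORCE is the grip in N (left out, the last holds). Time passes only in rows, so rows that do not move let the fingers close, or fill a call up. It gives the time, the measured TCP pose, the force, the opening and the grip force at its end, in the units of the state.
- arm.observe(): the state, without advancing time (a new reading comes with each control period).
- arm.read_camera(name): name is "scene" or "top"; returns (picture, depth): 384x512x3 uint8, red, green, blue; 384x512 float32, m along the optical axis (not along the pixel's ray), 0 where there is no reading.
- arm.camera_params(name): a dict with "fx", "fy", "cx", "cy" (pixels), "pose" (4x4, takes a point from camera to world coordinates). Camera axes: x right, y up, looking along -z (the intrinsics and any distortion apply to the point x, -y, -z); pixel columns grow to the right and rows downward; lengths in m; the calibration is good to about 2 mm. A picture is of the moment at which its call begins. camera_params takes no time and is no camera call.
- arm.sign_off(): hands the job in; it is judged then, once.
The state is a dict: "clock": time; "q": joint angles; "qd": joint speeds; "effort": joint torques, N m; "position": TCP position; "ee_rot": TCP orientation; "wrist_force": force on the tool from outside, world axes, zero at the start; "torque": the same for the moment, N m; "opening": opening from 0.0 (shut) to 1.0 (fully open); "finger_force": force on a finger pad.
Only numpy, scipy, OpenCV 4.12 (cv2) and the standard library are available. Lean on these libraries where they do the work, as an engineer would, in place of code of your own. Each camera call takes 0.05 s, during which the arm holds its last target. There are 200 camera calls.

## Working session

There is one attempt and no reset: what is moved stays moved. The work goes in short steps, Python scripts to look and compute and a shell command to move; the robot and the scene stay as the last step left them, time stands still between calls to the robot, and variables do not carry over. Pictures are saved under pics/ and viewed, at most 10 in all, crops included, and the job is handed in when it is done.

```bash
mkdir -p pics; python3 - <<'E'
from workcell import arm
import cv2,numpy as np
s=arm.observe();print(s)
for n in("scene","top"):
    p,d=arm.read_camera(n);np.savez(f"{n}0.npz",p=p,d=d);cv2.imwrite(f"pics/{n}0.png",p[:,:,::-1])
    print(arm.camera_params(n))
E
```

```text
{'clock': 0.0, 'q': array([ 1.37661185e+00,  3.85599681e-01,  6.59390757e-03, -5.17228563e-04,
       -1.19400889e+00, -2.58607216e-01]), 'qd': array([ 0.00091246,  0.00070664, -0.00016066,  0.00081575, -0.00036295,
       -0.00082488]), 'effort': array([ 4.60262220e-05, -3.90664494e+01,  1.87407947e+01,  4.21983361e+00,
        1.10104261e-02, -1.94015411e-04]), 'position': array([0.27309925, 0.56139717, 0.18621848]), 'ee_rot': array([ 9.74459684e-01, -2.24559649e-01, -2.04520768e-04,  1.11633621e-03]), 'wrist_force': array([-0.12818228, -1.4511747 , -0.07349193]), 'torque': array([-0.0801287 ,  0.0438403 , -0.01842509]), 'finger_force': 0.0, 'opening': 0.9956292310187191}
{'fx': 435.1454921825073, 'fy': 435.1454921825073, 'cx': 257.0622345658758, 'cy': 192.45105739756065, 'pose': array([[-0.75395329, -0.35431018,  0.5531896 ,  1.19748864],
       [ 0.65689457, -0.39812099,  0.64030399,  0.75910072],
       [-0.00662984,  0.84614654,  0.53290906,  0.71568901],
       [ 0.        ,  0.        ,  0.        ,  1.        ]])}
{'fx': 458.79442158368636, 'fy': 458.79442158368636, 'cx': 252.40802162181313, 'cy': 196.2025119342901, 'pose': array([[ 4.47342471e-02,  9.72709421e-01, -2.27673517e-01,
         2.52200457e-01],
       [-9.98998897e-01,  4.36085104e-02, -9.97504977e-03,
         8.31873191e-03],
       [ 2.25678048e-04,  2.27891818e-01,  9.73686432e-01,
         1.46039276e+00],
       [ 0.00000000e+00,  0.00000000e+00,  0.00000000e+00,
         1.00000000e+00]])}
```

View pics/scene0.png

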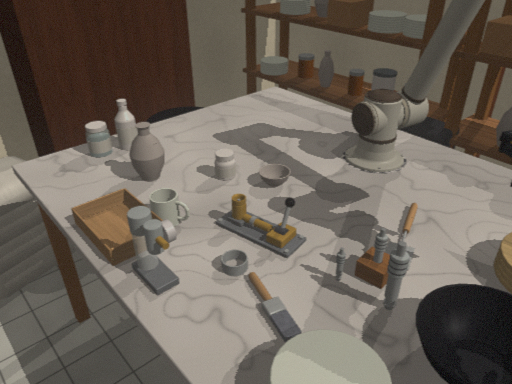

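View pics/top0.png

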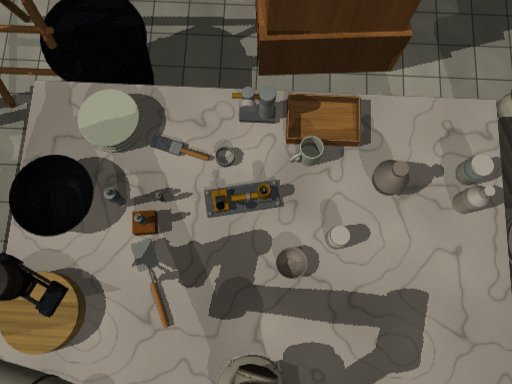

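The scene view shows three lance-like tubes: a small one at (340,263), one in the wooden rest at (380,250) and a large one at (397,275). In the top view they are at (161,196), (141,216) and (111,193). The middle-sized one, in the rest, is the target. The fitting mouth is at scene (238,200) / top (265,188), and the valve knob at scene (290,202) / top (220,205).

```bash
cat > h.py <<'E'
import numpy as np,cv2
from workcell import arm
def ray(n,u,v):
    c=arm.camera_params(n);P=c["pose"]
    return P[:3,3],P[:3,:3]@np.array([(u-c["cx"])/c["fx"],-(v-c["cy"])/c["fy"],-1.])
def onz(n,u,v,z):
    o,d=ray(n,u,v);return o+d*(z-o[2])/d[2]
def cloud(n,d):
    c=arm.camera_params(n);P=c["pose"];v,u=np.mgrid[:384,:512]
    q=np.stack([(u-c["cx"])/c["fx"]*d,-(v-c["cy"])/c["fy"]*d,-d],-1)
    return q@P[:3,:3].T+P[:3,3]
E
python3 - <<'E'
from h import *
s=np.load("scene0.npz");t=np.load("top0.npz")
a=cv2.resize(s["p"][150:320,210:430],None,fx=3.6,fy=3.6,interpolation=2)[:300,:]
def cr(p,x,y,w,h,f): return cv2.resize(p[y:y+h,x:x+w],(int(w*f),int(h*f)),interpolation=2)
A=cr(s["p"],325,220,100,75,4);B=cr(s["p"],205,185,100,75,4);C=cr(t["p"],90,175,100,75,4);D=cr(t["p"],195,165,100,75,4)
cv2.imwrite("pics/c0.png",np.vstack([np.hstack([A,B]),np.hstack([C,D])])[:,:,::-1])
X=cloud("top",t["d"]);Y=cloud("scene",s["d"])
print("table",X[300,400],Y[150,300])
# rest: region around approx; heights
for nm,(u,v) in dict(rest=(141,216),small=(161,196),big=(111,193),mouth=(265,188),knob=(220,205)).items():
    w=X[v-10:v+11,u-10:u+11].reshape(-1,3);i=w[:,2].argmax();print(nm,X[v,u].round(3),"zmax",w[i].round(3))
E
```

```text
table [ 0.28362424 -0.45058359 -0.00399058] [ 0.14775258 -0.21481422  0.00067292]
rest [0.491 0.351 0.117] zmax [0.252 0.008 1.46 ]
small [0.564 0.305 0.077] zmax [0.252 0.008 1.46 ]
big [0.547 0.434 0.161] zmax [0.252 0.008 1.46 ]
mouth [ 0.606 -0.016  0.067] zmax [0.252 0.008 1.46 ]
knob [0.533 0.117 0.127] zmax [0.252 0.008 1.46 ]
```

View pics/c0.png

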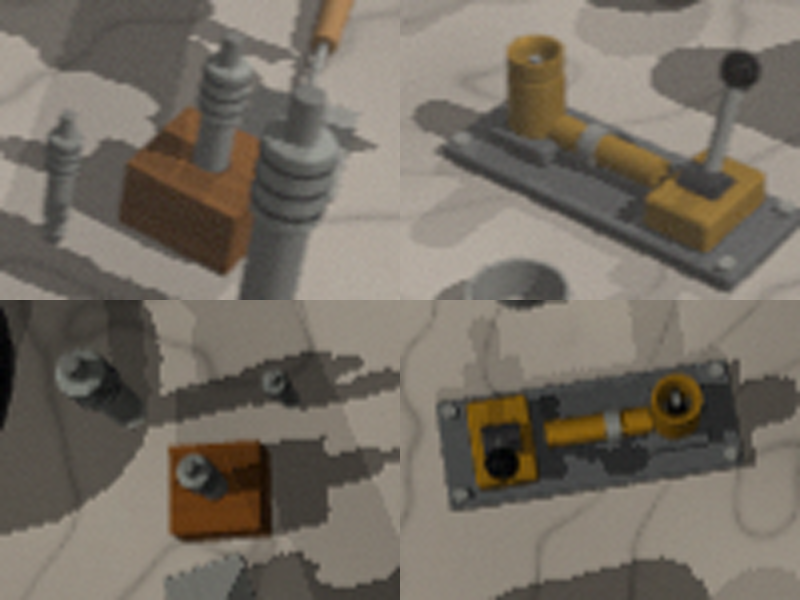

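Bottom-left crop: the target stands in the wooden rest, with its nozzle top at top pixel (138.3,216.5) and scene pixel (383,229.5). The mouth rim is at top (264,189.5) / scene (238.5,197.5), and the knob at top (220.5,205.5) / scene (290,202.5).

```bash
python3 - <<'E'
from h import *
def tri(a,b):
    o1,d1=ray("top",*a);o2,d2=ray("scene",*b)
    d1/=np.linalg.norm(d1);d2/=np.linalg.norm(d2)
    k=np.linalg.lstsq(np.stack([d1,-d2],1),o2-o1,rcond=None)[0]
    p,q=o1+k[0]*d1,o2+k[1]*d2
    return (p+q)/2,np.linalg.norm(p-q)
for n,a,b,z in(("nozzle",(138.3,216.5),(383,229.5),.135),("mouth",(264,189.5),(238.5,197.5),.085),("knob",(220.5,205.5),(290,202.5),.104)):
    p,e=tri(a,b);print(n,p.round(4),"gap",e.round(4),"top@z",onz("top",*a,z).round(4),"scene@z",onz("scene",*b,z).round(4))
t=np.load("top0.npz");s=np.load("scene0.npz")
X=cloud("top",t["d"]);Y=cloud("scene",s["d"])
for nm,W,d in(("top",X,t["d"]),("scene",Y,s["d"])):
    for c,lo,hi,l in(((.49,.351),.09,.14,"lance"),((.606,-.015),.075,.1,"fit"),((.529,.119),.092,.13,"knob")):
        m=(d>0)&(np.hypot(W[...,0]-c[0],W[...,1]-c[1])<.03)&(W[...,2]>lo)&(W[...,2]<hi)
        print(nm,l,m.sum(),W[m].mean(0).round(4),W[m].min(0).round(3),W[m].max(0).round(3))
# base axis from grey/brass top mask
m=(t["d"]>0)&(X[...,2]>.007)&(abs(X[...,0]-.58)<.11)&(abs(X[...,1]-.06)<.17)
hsv=cv2.cvtColor(t["p"],cv2.COLOR_RGB2HSV)
br=((hsv[...,1]>150)&(hsv[...,0]>12)&(hsv[...,0]<32)).astype(np.uint8);br[:,:200]=0;br[:,285:]=0;br[:175]=0;br[220:]=0
n,l,st,ce=cv2.connectedComponentsWithStats(br);print(st,ce.round(1))
E
```

```text
nozzle [0.4854 0.3567 0.1314] gap 0.0044 top@z [0.486  0.3539 0.135 ] scene@z [0.4882 0.3608 0.135 ]
mouth [ 0.5966 -0.0124  0.0851] gap 0.0 top@z [ 0.5967 -0.0124  0.085 ] scene@z [ 0.5965 -0.0126  0.085 ]
knob [0.5349 0.1178 0.1066] gap 0.0021 top@z [0.5362 0.1173 0.104 ] scene@z [0.5315 0.116  0.104 ]
top lance 78 [0.484  0.3567 0.116 ] [0.473 0.347 0.091] [0.497 0.373 0.138]
top fit 94 [ 0.5968 -0.0119  0.0828] [ 0.577 -0.031  0.075] [0.615 0.006 0.09 ]
top knob 59 [0.533  0.1177 0.115 ] [0.522 0.106 0.104] [0.546 0.13  0.127]
scene lance 203 [0.4915 0.3632 0.1117] [0.475 0.349 0.09 ] [0.501 0.373 0.137]
scene fit 134 [ 0.5976 -0.0097  0.0824] [ 0.577 -0.031  0.075] [0.616 0.009 0.089]
scene knob 94 [0.5391 0.1225 0.1098] [0.523 0.109 0.092] [0.549 0.133 0.121]
[[     0      0    512    384 196088]
 [   250    184     21     16    188]
 [   212    189     18     23    234]
 [   231    194     15      8     98]] [[255.5 191.5]
 [260.9 192.2]
 [220.2 199.4]
 [237.9 197.2]]
```

```bash
python3 - <<'E'
from h import *
from scipy.optimize import least_squares
W={n:cloud(n,np.load(n+"0.npz")["d"]) for n in("top","scene")}
def fit(c,lo,hi,r,ns):
    pts=[]
    for n in ns:
        w=W[n].reshape(-1,3);m=(np.hypot(w[:,0]-c[0],w[:,1]-c[1])<r+.012)&(w[:,2]>lo)&(w[:,2]<hi);pts.append(w[m])
    p=np.vstack(pts)[:,:2]
    f=least_squares(lambda q:np.hypot(p[:,0]-q[0],p[:,1]-q[1])-r,c,loss="soft_l1",f_scale=.002)
    return f.x.round(4),len(p),np.abs(f.fun).mean().round(4)
for ns in(["top","scene"],["scene"],["top"]): print("sleeve",ns,fit((.486,.357),.084,.112,.013,ns),"fitting",fit((.597,-.012),.06,.08,.02,ns))
for n in W:
    for c in((.545,.43),(.545,.30)):
        w=W[n].reshape(-1,3);m=(np.hypot(w[:,0]-c[0],w[:,1]-c[1])<.035)&(w[:,2]>.03)&(w[:,2]<.3)
        z=w[m];print(n,c,"zmax",np.percentile(z[:,2],99).round(3),"median xy",np.median(z,0).round(3),"top xy",z[z[:,2]>z[:,2].max()-.02].mean(0).round(3))
w=W["top"].reshape(-1,3);m=(np.abs(w[:,0]-.486)<.06)&(np.abs(w[:,1]-.35)<.06)&(np.abs(w[:,2]-.045)<.006);print("rest top",(w[m].min(0)+w[m].max(0))/2,np.ptp(w[m],0))
E
```

```text
sleeve ['top', 'scene'] (array([0.4853, 0.3599]), 147, np.float64(0.0011)) fitting (array([ 0.5952, -0.0117]), 170, np.float64(0.0037))
sleeve ['scene'] (array([0.485 , 0.3597]), 119, np.float64(0.001)) fitting (array([ 0.5954, -0.0119]), 115, np.float64(0.0028))
sleeve ['top'] (array([0.4867, 0.3605]), 28, np.float64(0.0014)) fitting (array([ 0.5934, -0.0061]), 55, np.float64(0.0051))
top (0.545, 0.43) zmax 0.181 median xy [0.544 0.434 0.144] top xy [0.549 0.44  0.175]
top (0.545, 0.3) zmax 0.098 median xy [0.562 0.31  0.077] top xy [0.563 0.312 0.086]
scene (0.545, 0.43) zmax 0.179 median xy [0.56  0.447 0.121] top xy [0.553 0.443 0.172]
scene (0.545, 0.3) zmax 0.096 median xy [0.569 0.317 0.068] top xy [0.568 0.315 0.083]
rest top [0.48698171 0.35962414 0.04497186] [0.07629212 0.0773022  0.01192377]
```

Checks: sleeve axis (0.4855, 0.360), which agrees with the rest centre. Mouth (0.5965, -0.012). The mouth-to-knob distance is 144 mm against 145 expected, so base yaw is about 10.6°. The tall neighbour is 105 mm away at 52°, so I'll set tool x along that direction to keep the gripper body clear.

```bash
python3 -m handwheel '[[-1,0.035,0.011,0,0,0,0],[-1,0.035,0.011,0,0,0,0],[-1,0.035,0.011,0,0,0,0],[-1,0.035,0.011,0,0,0,0],[-1,0.035,0.011,0,0,0,0],[-1,0.035,0.011,0,0,0,0],[-1,0.035,0.011,0,0,0,0],[-1,0.035,0.011,0,0,0,0]]' 20
python3 -m handwheel '[[-1,0,0,0,0,0,-7],[-1,0,0,0,0,0,-7],[-1,0,0,0,0,0,-7],[-1,0,0,0,0,0,-7],[-1,0,0,0,0,0,-7],[-1,0,0,0,0,0,-7],[-1,0,0,0,0,0,-7],[-1,0,0,0,0,0,-7]]'
python3 -m handwheel '[[-1,0,0,0,0,0,-7],[-1,0,0,0,0,0,-7],[-1,0,0,0,0,0,-7],[-1,0,0,0,0,0,-1],[-1,0,0,0,0,0,0],[-1,0,0,0,0,0,0],[-1,0,0,0,0,0,0],[-1,0,0,0,0,0,0]]'
cat >> h.py <<'E'
from scipy.spatial.transform import Rotation as R
def go(x,y,z):
    s=arm.observe();M=R.from_quat(s["ee_rot"]).as_matrix()
    print("t",round(s["clock"],2),"pos",s["position"].round(4),"F",s["wrist_force"].round(1),"open",round(s["opening"],3),"ff",round(s["finger_force"],1))
    print("M",M.round(3).tolist(),"shift",(M.T@(np.array([x,y,z])-s["position"])).round(4))
E
python3 -c "from h import *;go(.4855,.3597,.079)"
```

```text
clock: 0.77
position: [0.4875, 0.3588, 0.1869]
ee_rot: [0.974, -0.224, -0.0, 0.0]
wrist_force: [-0.2, 1.8, 0.0]
opening: 1.001
finger_force: 0.0
clock: 1.43
position: [0.4864, 0.3601, 0.1867]
ee_rot: [0.965, 0.262, -0.001, 0.0]
wrist_force: [0.4, 0.1, 0.3]
opening: 0.996
finger_force: 0.0
clock: 2.1
position: [0.4867, 0.3603, 0.1873]
ee_rot: [0.899, 0.438, -0.0, 0.0]
wrist_force: [-0.2, -0.1, -0.3]
opening: 0.996
finger_force: 0.0
t 2.1 pos [0.4867 0.3603 0.1873] F [-0.2 -0.1 -0.3] open 0.996 ff 0.0
M [[0.616, 0.788, -0.0], [0.788, -0.616, -0.0], [-0.0, -0.0, -1.0]] shift [-0.0012 -0.0005  0.1083]
```

```bash
python3 -m handwheel '[[-1,-0.001,-0.0005,0.02,0,0,0],[-1,0,0,0.025,0,0,0],[-1,0,0,0.025,0,0,0],[-1,0,0,0.02,0,0,0],[-1,0,0,0.012,0,0,0],[-1,0,0,0.006,0,0,0],[-1,0,0,0,0,0,0],[-1,0,0,0,0,0,0]]' 35
python3 -m handwheel '[[1,0,0,0,0,0,0],[1,0,0,0,0,0,0],[1,0,0,0,0,0,0],[1,0,0,0,0,0,0],[1,0,0,0,0,0,0],[1,0,0,0,0,0,0],[1,0,0,0,0,0,0],[1,0,0,0,0,0,0]]'
```

```text
clock: 2.77
position: [0.4861, 0.3602, 0.0798]
ee_rot: [0.899, 0.439, 0.0, 0.0]
wrist_force: [-0.2, 0.3, -0.5]
opening: 0.999
finger_force: 0.0
clock: 3.43
position: [0.4857, 0.3599, 0.0794]
ee_rot: [0.899, 0.439, -0.0, 0.0]
wrist_force: [-0.5, 0.7, -0.8]
opening: 0.477
finger_force: 0.0
```

```bash
python3 -m handwheel '[[1,0,0,0,0,0,0],[1,0,0,0,0,0,0],[1,0,0,0,0,0,0],[1,0,0,0,0,0,0],[1,0,0,0,0,0,0],[1,0,0,0,0,0,0],[1,0,0,0,0,0,0],[1,0,0,0,0,0,0]]'
```

```text
clock: 4.1
position: [0.4864, 0.3603, 0.0803]
ee_rot: [0.898, 0.439, 0.001, -0.0]
wrist_force: [-0.1, -0.8, 5.8]
opening: 0.124
finger_force: 35.4
```

```bash
python3 - <<'E'
from h import *
def cr(p,x,y,w,h,f): return cv2.resize(p[y:y+h,x:x+w],(int(w*f),int(h*f)),interpolation=2)
s,d=arm.read_camera("scene");t,e=arm.read_camera("top")
cv2.imwrite("pics/c1.png",np.hstack([cr(s,320,180,100,130,4),cr(t,90,160,100,130,4)])[:,:,::-1])
E
```

```text
(no output)
```

View pics/c1.png

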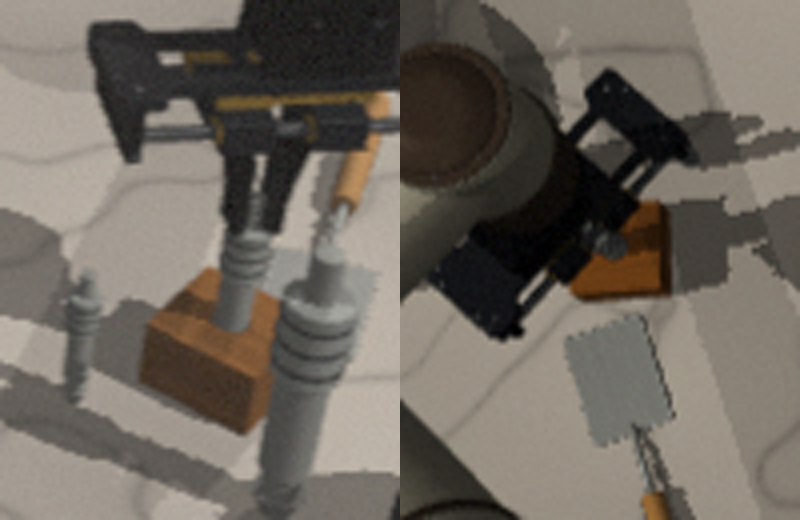

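The fingers closed at about 11 mm instead of 26 mm. In the left crop the fingertips (about 255,230) appear to be beside or behind the nozzle rather than around the sleeve. I'll measure the fingertips and the lance now.

```bash
python3 - <<'E'
from h import *
go(.4855,.3597,.079)
s,d=arm.read_camera("scene");t,e=arm.read_camera("top")
np.savez("1.npz",s=s,d=d,t=t,e=e)
W=cloud("scene",d);V=s.max(2)
print("tip px",onz("scene",384,237,.08).round(3))
for u in range(374,396,2):
    print(u,[(v,V[v,u],tuple((W[v,u]*1000).round().astype(int))) for v in range(222,246,4)])
W=cloud("top",e)
for v in range(214,228,2): print(v,[(u,t[v,u].max(),tuple((W[v,u]*1000).round().astype(int))) for u in range(136,150,3)])
E
```

```text
t 4.2 pos [0.4864 0.3603 0.0803] F [ 0.2 -0.4  5.3] open 0.124 ff 35.4
M [[0.615, 0.789, 0.002], [0.789, -0.615, 0.001], [0.002, 0.001, -1.0]] shift [-0.001  -0.0003  0.0013]
tip px [0.444 0.342 0.08 ]
374 [(222, np.uint8(156), (np.int64(315), np.int64(232), np.int64(1))), (226, np.uint8(165), (np.int64(331), np.int64(244), np.int64(2))), (230, np.uint8(151), (np.int64(341), np.int64(252), np.int64(-2))), (234, np.uint8(165), (np.int64(359), np.int64(265), np.int64(1))), (238, np.uint8(187), (np.int64(373), np.int64(275), np.int64(1))), (242, np.uint8(175), (np.int64(387), np.int64(285), np.int64(1)))]
376 [(222, np.uint8(59), (np.int64(493), np.int64(343), np.int64(148))), (226, np.uint8(60), (np.int64(490), np.int64(343), np.int64(136))), (230, np.uint8(45), (np.int64(491), np.int64(346), np.int64(127))), (234, np.uint8(57), (np.int64(496), np.int64(350), np.int64(120))), (238, np.uint8(91), (np.int64(495), np.int64(351), np.int64(109))), (242, np.uint8(76), (np.int64(496), np.int64(353), np.int64(100)))]
378 [(222, np.uint8(38), (np.int64(507), np.int64(357), np.int64(162))), (226
[... 5335 characters left out ...]
p.int64(45)))]
224 [(136, np.uint8(5), (np.int64(451), np.int64(338), np.int64(211))), (139, np.uint8(104), (np.int64(478), np.int64(373), np.int64(45))), (142, np.uint8(65), (np.int64(476), np.int64(360), np.int64(59))), (145, np.uint8(70), (np.int64(479), np.int64(354), np.int64(47))), (148, np.uint8(104), (np.int64(480), np.int64(346), np.int64(39)))]
226 [(136, np.uint8(61), (np.int64(448), np.int64(342), np.int64(197))), (139, np.uint8(105), (np.int64(472), np.int64(372), np.int64(46))), (142, np.uint8(104), (np.int64(472), np.int64(363), np.int64(46))), (145, np.uint8(101), (np.int64(472), np.int64(353), np.int64(47))), (148, np.uint8(99), (np.int64(473), np.int64(343), np.int64(47)))]
```

The depth shows the fingertips at z≈0.118 while the TCP reads 0.080, so they closed on the nozzle above the sleeve. The lance hasn't moved. I'll open and check the height of the open fingertips.

```bash
python3 -m handwheel '[[-1,0,0,0,0,0,0],[-1,0,0,0,0,0,0],[-1,0,0,0,0,0,0],[-1,0,0,0,0,0,0],[-1,0,0,0,0,0,0],[-1,0,0,0,0,0,0],[-1,0,0,0,0,0,0],[-1,0,0,0,0,0,0]]'
python3 - <<'E'
from h import *
go(.4855,.3597,.079)
s,d=arm.read_camera("scene")
cv2.imwrite("pics/c2.png",cv2.resize(s[170:300,310:440],None,fx=4,fy=4,interpolation=2)[:,:,::-1])
W=cloud("scene",d);V=s.max(2)
m=(V<70)&(W[...,2]<.21)&(W[...,2]>.06)&(np.hypot(W[...,0]-.486,W[...,1]-.36)<.075)
M=R.from_quat(arm.observe()["ee_rot"]).as_matrix();p=W[m];q=(p-arm.observe()["position"])@M
for lo in np.arange(-.07,.07,.01):
    k=(q[:,1]>lo)&(q[:,1]<lo+.01)
    if k.sum()>3: print("tool y",lo.round(2),k.sum(),"zmin2%",np.percentile(p[k,2],3).round(3),"x",np.median(q[k,0]).round(3))
E
```

```text
clock: 4.97
position: [0.4851, 0.3592, 0.0784]
ee_rot: [0.899, 0.439, -0.001, 0.0]
wrist_force: [0.5, 0.0, -0.0]
opening: 0.647
finger_force: 0.0
t 4.97 pos [0.4851 0.3592 0.0784] F [ 0.5  0.  -0. ] open 0.647 ff 0.0
M [[0.615, 0.788, -0.002], [0.788, -0.615, -0.002], [-0.002, -0.0, -1.0]] shift [ 0.0006  0.     -0.0006]
tool y -0.06 57 zmin2% 0.193 x 0.035
tool y -0.05 68 zmin2% 0.171 x 0.035
tool y -0.04 234 zmin2% 0.122 x 0.01
tool y -0.03 67 zmin2% 0.117 x 0.002
tool y -0.02 5 zmin2% 0.196 x 0.032
tool y 0.0 4 zmin2% 0.108 x 0.032
tool y 0.01 26 zmin2% 0.087 x 0.004
tool y 0.02 11 zmin2% 0.135 x -0.025
tool y 0.03 144 zmin2% 0.12 x 0.009
tool y 0.04 89 zmin2% 0.158 x 0.031
tool y 0.05 75 zmin2% 0.191 x 0.035
tool y 0.06 14 zmin2% 0.192 x 0.031
```

View pics/c2.png

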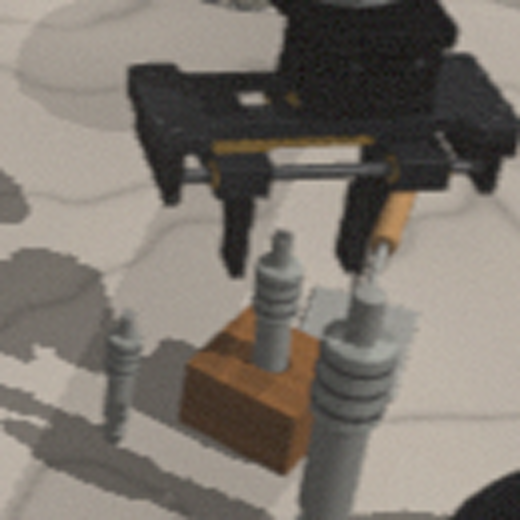

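The crop shows the open fingertips at (235,275) and (350,270), level with the nozzle at z≈0.118 on both sides, and the lance untouched. So the real tips are about 39 mm above the reported TCP z, and I'll allow for that. Lowering another 38 mm.

```bash
python3 -m handwheel '[[-1,0,0,0.0,0,0,0],[-1,0,0,0,0,0,0],[-1,0,0,0.006,0,0,0],[-1,0,0,0.01,0,0,0],[-1,0,0,0.01,0,0,0],[-1,0,0,0.008,0,0,0],[-1,0,0,0.004,0,0,0],[-1,0,0,0,0,0,0]]' 35
python3 - <<'E'
from h import *
go(.4855,.3597,.040)
s,d=arm.read_camera("scene");W=cloud("scene",d);V=s.max(2);S=arm.observe()
m=(V<70)&(W[...,2]<.21)&(W[...,2]>.055)&(np.hypot(W[...,0]-.486,W[...,1]-.36)<.075)
M=R.from_quat(S["ee_rot"]).as_matrix();p=W[m];q=(p-S["position"])@M
for lo in np.arange(-.07,.07,.01):
    k=(q[:,1]>lo)&(q[:,1]<lo+.01)
    if k.sum()>3: print("y",lo.round(2),k.sum(),np.percentile(p[k,2],3).round(3),np.median(q[k,0]).round(3))
E
```

```text
clock: 5.68
position: [0.4849, 0.359, 0.0394]
ee_rot: [0.899, 0.439, -0.002, 0.001]
wrist_force: [0.5, -0.3, 0.3]
opening: 0.996
finger_force: 0.0
t 5.68 pos [0.4849 0.359  0.0394] F [ 0.5 -0.3  0.3] open 0.996 ff 0.0
M [[0.615, 0.789, -0.002], [0.789, -0.615, -0.003], [-0.003, -0.0, -1.0]] shift [ 0.0009  0.0001 -0.0006]
y -0.07 110 0.158 0.023
y -0.06 146 0.111 0.023
y -0.05 208 0.103 0.012
y -0.04 71 0.158 0.023
y -0.03 62 0.159 0.023
y -0.02 60 0.175 0.024
y -0.01 56 0.172 0.025
y 0.0 63 0.132 0.025
y 0.01 178 0.09 0.004
y 0.02 94 0.159 -0.004
y 0.03 60 0.159 -0.019
y 0.04 92 0.082 0.009
y 0.05 174 0.083 0.01
y 0.06 94 0.155 0.023
y 0.07 26 0.182 0.003
```

```bash
python3 -m handwheel '[[1,0,0,0,0,0,0],[1,0,0,0,0,0,0],[1,0,0,0,0,0,0],[1,0,0,0,0,0,0],[1,0,0,0,0,0,0],[1,0,0,0,0,0,0],[1,0,0,0,0,0,0],[1,0,0,0,0,0,0]]' 35 | tail -2
python3 -m handwheel '[[1,0,0,0,0,0,0],[1,0,0,0,0,0,0],[1,0,0,0,0,0,0],[1,0,0,0,0,0,0],[1,0,0,0,0,0,0],[1,0,0,0,0,0,0],[1,0,0,0,0,0,0],[1,0,0,0,0,0,0]]'
```

```text
opening: 0.479
finger_force: 0.0
clock: 7.07
position: [0.4858, 0.3598, 0.0414]
ee_rot: [0.899, 0.439, 0.0, 0.0]
wrist_force: [1.1, -0.6, 0.8]
opening: 0.287
finger_force: 35.0
```

The opening is 25 mm, so it has the sleeve. Lifting.

```bash
python3 -m handwheel '[[1,0,0,-0.006,0,0,0],[1,0,0,-0.015,0,0,0],[1,0,0,-0.025,0,0,0],[1,0,0,-0.03,0,0,0],[1,0,0,-0.03,0,0,0],[1,0,0,-0.025,0,0,0],[1,0,0,-0.012,0,0,0],[1,0,0,0,0,0,0]]'
python3 -c "from h import *;go(.5965,-.0122,.183)"
```

```text
clock: 7.73
position: [0.4867, 0.3615, 0.1885]
ee_rot: [0.898, 0.439, 0.003, -0.002]
wrist_force: [-0.0, -0.2, -1.5]
opening: 0.286
finger_force: 35.0
t 7.73 pos [0.4867 0.3615 0.1885] F [-0.  -0.2 -1.5] open 0.286 ff 35.0
M [[0.614, 0.789, 0.005], [0.789, -0.615, 0.006], [0.007, 0.0, -1.0]] shift [-0.2274  0.3162  0.0039]
```

```bash
python3 -m handwheel '[[1,-0.006,0.008,0,0,0,0],[1,-0.012,0.016,0,0,0,0],[1,-0.018,0.025,0,0,0,0],[1,-0.018,0.025,0,0,0,0],[1,-0.018,0.025,0,0,0,0],[1,-0.018,0.025,0,0,0,0],[1,-0.018,0.025,0,0,0,0],[1,-0.018,0.025,0,0,0,0]]' | head -2
python3 -m handwheel '[[1,-0.018,0.025,0,0,0,0],[1,-0.018,0.025,0,0,0,0],[1,-0.018,0.025,0,0,0,0],[1,-0.018,0.025,0,0,0,0],[1,-0.018,0.025,0,0,0,0],[1,-0.011,0.017,0,0,0,0],[1,0,0,0,0,0,0],[1,0,0,0,0,0,0]]'
python3 - <<'E'
from h import *
go(.5965,-.0122,.183);print(arm.observe()["q"].round(2))
def cr(p,x,y,w,h,f): return cv2.resize(p[y:y+h,x:x+w],(int(w*f),int(h*f)),interpolation=2)
s,d=arm.read_camera("scene");t,e=arm.read_camera("top")
np.savez("2.npz",s=s,d=d,t=t,e=e)
cv2.imwrite("pics/c3.png",np.hstack([cr(s,190,120,100,130,4),cr(t,220,130,100,130,4)])[:,:,::-1])
E
```

```text
clock: 8.4
position: [0.5439, 0.151, 0.182]
clock: 9.07
position: [0.5938, -0.0149, 0.1819]
ee_rot: [0.899, 0.437, -0.002, -0.001]
wrist_force: [0.2, -0.3, -1.9]
opening: 0.289
finger_force: 35.0
t 9.07 pos [ 0.5938 -0.0149  0.1819] F [ 0.2 -0.3 -1.9] open 0.289 ff 35.0
M [[0.617, 0.787, -0.005], [0.787, -0.617, -0.0], [-0.003, -0.004, -1.0]] shift [ 0.0038  0.0004 -0.0011]
[ 0.25  0.34 -0.08 -0.   -1.16  2.23]
```

View pics/c3.png

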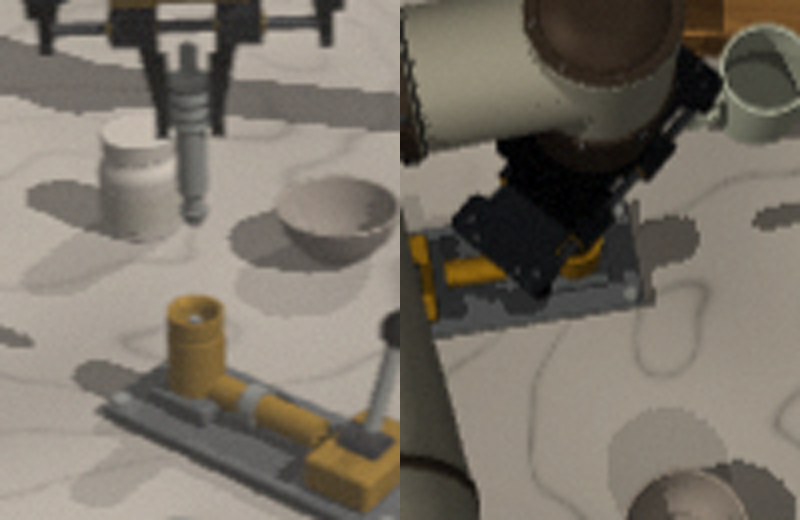

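The lance hangs upright in the jaws, with its tip at scene (238.5,175.5) above the mouth at (238.5,197.5). I'll measure its axis and tip height.

```bash
python3 - <<'E'
from h import *
from scipy.optimize import least_squares
f=np.load("2.npz");W=cloud("scene",f["d"]).reshape(-1,3);n=np.hypot(W[:,0]-.596,W[:,1]+.014)<.03
for lo,hi in((.18,.2),(.195,.215)):
    p=W[n&(W[:,2]>lo)&(W[:,2]<hi)]
    g=least_squares(lambda q:np.hypot(p[:,0]-q[0],p[:,1]-q[1])-.01,(.594,-.015),loss="soft_l1",f_scale=.002);print(lo,len(p),g.x.round(4),abs(g.fun).mean().round(4))
p=W[n&(W[:,2]>.11)];print("zmin",np.sort(p[:,2])[:12].round(3))
print(onz("scene",238.5,175.5,.152).round(4))
go(.5965,-.0122,.183)
E
```

```text
0.18 48 [ 0.5928 -0.0139] 0.0011
0.195 56 [ 0.5928 -0.0142] 0.001
zmin [0.152 0.153 0.153 0.154 0.154 0.155 0.155 0.157 0.157 0.158 0.16  0.16 ]
[ 0.5941 -0.0124  0.152 ]
t 9.17 pos [ 0.5941 -0.0134  0.1829] F [ 0.6  0.  -1. ] open 0.288 ff 35.0
M [[0.615, 0.788, -0.003], [0.788, -0.615, -0.0], [-0.002, -0.002, -1.0]] shift [ 0.0024  0.0012 -0.0001]
```

```bash
python3 -m handwheel '[[1,0.002,0.001,0.004,0,0,0],[1,0.001,0,0.008,0,0,0],[1,0,0,0.012,0,0,0],[1,0,0,0.014,0,0,0],[1,0,0,0.012,0,0,0],[1,0,0,0.008,0,0,0],[1,0,0,0.004,0,0,0],[1,0,0,0,0,0,0]]'
python3 -m handwheel '[[1,0,0,0.001,0,0,0],[1,0,0,0.001,0,0,0],[1,0,0,0.001,0,0,0],[1,0,0,0.001,0,0,0],[1,0,0,0.001,0,0,0],[1,0,0,0.001,0,0,0],[1,0,0,0.001,0,0,0],[1,0,0,0.001,0,0,0]]'
```

```text
clock: 9.83
position: [0.5972, -0.0113, 0.121]
ee_rot: [0.898, 0.439, -0.001, -0.0]
wrist_force: [0.7, 0.6, -1.2]
opening: 0.287
finger_force: 35.0
clock: 10.5
position: [0.598, -0.0117, 0.1143]
ee_rot: [0.899, 0.439, 0.0, 0.0]
wrist_force: [-0.3, 0.0, -0.8]
opening: 0.288
finger_force: 35.0
```

```bash
python3 -m handwheel '[[1,0,0,0.001,0,0,0],[1,0,0,0.001,0,0,0],[1,0,0,0.001,0,0,0],[1,0,0,0.001,0,0,0],[1,0,0,0.001,0,0,0],[1,0,0,0.001,0,0,0],[1,0,0,0.001,0,0,0],[1,0,0,0.001,0,0,0]]'
```

```text
clock: 11.17
position: [0.5986, -0.0116, 0.1071]
ee_rot: [0.899, 0.439, 0.001, 0.0]
wrist_force: [0.1, 0.1, 3.7]
opening: 0.286
finger_force: 35.0
```

```bash
python3 -m handwheel '[[1,0,0,0.001,0,0,0],[1,0,0,0.001,0,0,0],[1,0,0,0.001,0,0,0],[1,0,0,0.001,0,0,0],[1,0,0,0.001,0,0,0],[1,0,0,0.001,0,0,0],[1,0,0,0.0,0,0,0],[1,0,0,0.0,0,0,0]]'
```

```text
clock: 11.83
position: [0.598, -0.0117, 0.1004]
ee_rot: [0.899, 0.439, 0.0, 0.0]
wrist_force: [-0.2, 0.0, 4.0]
opening: 0.285
finger_force: 35.0
```

A steady 5 N with no side load means the spring was met at about 5-9 mm depth, so the lock should come at a reported z of about 0.077-0.083.

```bash
python3 -m handwheel '[[1,0,0,0.001,0,0,0],[1,0,0,0.001,0,0,0],[1,0,0,0.001,0,0,0],[1,0,0,0.001,0,0,0],[1,0,0,0.001,0,0,0],[1,0,0,0.001,0,0,0],[1,0,0,0.001,0,0,0],[1,0,0,0.0,0,0,0]]'
```

```text
clock: 12.5
position: [0.5978, -0.0117, 0.0932]
ee_rot: [0.899, 0.439, -0.0, -0.0]
wrist_force: [-0.6, 0.8, 4.9]
opening: 0.29
finger_force: 35.0
```

```bash
python3 -m handwheel '[[1,0,0,0.001,0,0,0],[1,0,0,0.001,0,0,0],[1,0,0,0.001,0,0,0],[1,0,0,0.001,0,0,0],[1,0,0,0.001,0,0,0],[1,0,0,0.0,0,0,0],[1,0,0,0.0,0,0,0],[1,0,0,0.0,0,0,0]]'
```

```text
clock: 13.17
position: [0.5976, -0.0123, 0.0891]
ee_rot: [0.899, 0.439, -0.001, 0.0]
wrist_force: [-2.6, -0.2, 7.6]
opening: 0.289
finger_force: 35.0
```

Force is rising gently. Continuing in small steps.

```bash
python3 -m handwheel '[[1,0,0,0.001,0,0,0],[1,0,0,0.001,0,0,0],[1,0,0,0.001,0,0,0],[1,0,0,0.0,0,0,0],[1,0,0,0.0,0,0,0],[1,0,0,0.0,0,0,0],[1,0,0,0.0,0,0,0],[1,0,0,0.0,0,0,0]]'
```

```text
clock: 13.83
position: [0.5981, -0.0122, 0.0875]
ee_rot: [0.898, 0.439, 0.0, 0.001]
wrist_force: [-2.8, -0.5, 12.7]
opening: 0.287
finger_force: 35.0
```

```bash
python3 -m handwheel '[[1,0,0,0.001,0,0,0],[1,0,0,0.001,0,0,0],[1,0,0,0.0,0,0,0],[1,0,0,0.0,0,0,0],[1,0,0,0.0,0,0,0],[1,0,0,0.0,0,0,0],[1,0,0,0.0,0,0,0],[1,0,0,0.0,0,0,0]]'
```

```text
clock: 14.5
position: [0.5986, -0.0122, 0.0859]
ee_rot: [0.898, 0.439, 0.001, 0.001]
wrist_force: [-2.2, -0.3, 13.4]
opening: 0.288
finger_force: 35.0
```

```bash
python3 -m handwheel '[[1,0,0,0.001,0,0,0],[1,0,0,0.001,0,0,0],[1,0,0,0.0,0,0,0],[1,0,0,0.0,0,0,0],[1,0,0,0.0,0,0,0],[1,0,0,0.0,0,0,0],[1,0,0,0.0,0,0,0],[1,0,0,0.0,0,0,0]]'
```

```text
clock: 15.17
position: [0.599, -0.0121, 0.0843]
ee_rot: [0.898, 0.439, 0.001, 0.001]
wrist_force: [-1.8, -0.7, 15.1]
opening: 0.289
finger_force: 35.0
```

```bash
python3 -m handwheel '[[1,0,0,0.001,0,0,0],[1,0,0,0.001,0,0,0],[1,0,0,0.0,0,0,0],[1,0,0,0.0,0,0,0],[1,0,0,0.0,0,0,0],[1,0,0,0.0,0,0,0],[1,0,0,0.0,0,0,0],[1,0,0,0.0,0,0,0]]'
```

```text
clock: 15.83
position: [0.598, -0.0118, 0.0799]
ee_rot: [0.899, 0.439, 0.0, 0.0]
wrist_force: [-1.3, -0.6, 5.9]
opening: 0.288
finger_force: 35.0
```

```bash
python3 -m handwheel '[[1,0,0,0.001,0,0,0],[1,0,0,0.001,0,0,0],[1,0,0,0.0,0,0,0],[1,0,0,0.0,0,0,0],[1,0,0,0.0,0,0,0],[1,0,0,0.0,0,0,0],[1,0,0,0.0,0,0,0],[1,0,0,0.0,0,0,0]]'
```

```text
clock: 16.5
position: [0.5981, -0.0119, 0.0783]
ee_rot: [0.899, 0.439, 0.0, 0.0]
wrist_force: [-0.1, 0.8, 7.6]
opening: 0.289
finger_force: 35.0
```

```bash
python3 -m handwheel '[[1,0,0,0.001,0,0,0],[1,0,0,0.0,0,0,0],[1,0,0,0.0,0,0,0],[1,0,0,0.0,0,0,0],[1,0,0,0.0,0,0,0],[1,0,0,0.0,0,0,0],[1,0,0,0.0,0,0,0],[1,0,0,0.0,0,0,0]]'
```

```text
clock: 17.17
position: [0.5983, -0.012, 0.078]
ee_rot: [0.898, 0.439, 0.0, 0.001]
wrist_force: [-2.5, -0.7, 10.7]
opening: 0.289
finger_force: 35.0
```

Force fell from 16 N to 6 N (the click), and now rises stiffly on the seat. A gentle pull test before letting go.

```bash
python3 -m handwheel '[[1,0,0,0.0005,0,0,0],[1,0,0,0.0,0,0,0],[1,0,0,0.0,0,0,0],[1,0,0,-0.001,0,0,0],[1,0,0,-0.001,0,0,0],[1,0,0,-0.001,0,0,0],[1,0,0,0.0,0,0,0],[1,0,0,0.0,0,0,0]]'
```

```text
clock: 17.83
position: [0.5981, -0.0118, 0.0795]
ee_rot: [0.899, 0.439, 0.0, 0.0]
wrist_force: [-0.3, -0.1, 6.9]
opening: 0.292
finger_force: 35.0
```

```bash
python3 -m handwheel '[[1,0,0,-0.001,0,0,0],[1,0,0,-0.001,0,0,0],[1,0,0,-0.001,0,0,0],[1,0,0,0,0,0,0],[1,0,0,0,0,0,0],[1,0,0,0,0,0,0],[1,0,0,0.0,0,0,0],[1,0,0,0.0,0,0,0]]'
```

```text
clock: 18.5
position: [0.5973, -0.0117, 0.081]
ee_rot: [0.899, 0.439, -0.001, -0.0]
wrist_force: [-0.0, -0.9, -2.8]
opening: 0.288
finger_force: 35.0
```

The fitting now holds against the pull, so it is locked. Letting go.

```bash
python3 -m handwheel '[[1,0,0,0.001,0,0,0],[-1,0,0,0,0,0,0],[-1,0,0,0,0,0,0],[-1,0,0,0,0,0,0],[-1,0,0,0,0,0,0],[-1,0,0,0,0,0,0],[-1,0,0,0,0,0,0],[-1,0,0,0,0,0,0]]' | tail -3
python3 -m handwheel '[[-1,0,0,0,0,0,0],[-1,0,0,0,0,0,0],[-1,0,0,0,0,0,0],[-1,0,0,-0.01,0,0,0],[-1,0,0,-0.025,0,0,0],[-1,0,0,-0.035,0,0,0],[-1,0,0,-0.035,0,0,0],[-1,0,0,-0.015,0,0,0]]'
python3 - <<'E'
from h import *
go(.51,.113,.18);print(arm.observe()["q"].round(2))
s,d=arm.read_camera("scene");np.savez("3.npz",s=s,d=d)
cv2.imwrite("pics/c4.png",cv2.resize(s[110:260,190:340],None,fx=3.6,fy=3.6,interpolation=2)[:,:,::-1])
W=cloud("scene",d).reshape(-1,3);p=W[(np.hypot(W[:,0]-.597,W[:,1]+.012)<.02)&(W[:,2]>.09)&(W[:,2]<.19)];print("lance top",np.sort(p[:,2])[-8:].round(3))
E
```

```text
wrist_force: [-0.5, 0.0, 0.4]
opening: 0.733
finger_force: 0.0
clock: 19.83
position: [0.6005, -0.0118, 0.2073]
ee_rot: [0.898, 0.439, 0.004, 0.002]
wrist_force: [0.3, 0.7, 0.9]
opening: 0.996
finger_force: 0.0
t 19.83 pos [ 0.6005 -0.0118  0.2073] F [0.3 0.7 0.9] open 0.996 ff 0.0
M [[0.614, 0.789, 0.009], [0.789, -0.614, 0.0], [0.006, 0.007, -1.0]] shift [ 0.0427 -0.1483  0.0265]
[ 0.25  0.32 -0.03  0.   -1.2   2.23]
lance top [0.174 0.175 0.175 0.175 0.175 0.175 0.176 0.176]
```

View pics/c4.png

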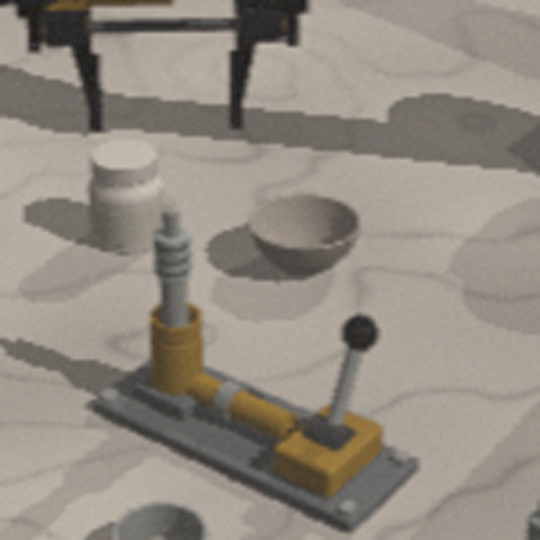

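The lance stands locked in the fitting at crop (172,310), with its top at z≈0.175, so the tip is about 35 mm deep. The knob is at (360,332), still on the -x side. Closing the fingers and going round to the -x side of the knob.

```bash
python3 -m handwheel '[[1,0.004,-0.021,0,0,0,0],[1,0.004,-0.021,0,0,0,0],[1,0.004,-0.021,0.004,0,0,0],[1,0.004,-0.021,0.004,0,0,0],[1,0.004,-0.021,0.004,0,0,0],[1,0.004,-0.021,0.004,0,0,0],[1,0.003,-0.021,0.004,0,0,0],[1,0.003,-0.020,0.004,0,0,0]]' 20 | head -2
python3 -m handwheel '[[1,0,0,0,0,0,6],[1,0,0,0,0,0,6],[1,0,0,0,0,0,6],[1,0,0,0,0,0,6],[1,0,0,0,0,0,6],[1,0,0,0,0,0,6],[1,0,0,0,0,0,5.5],[1,0,0,0,0,0,0]]'
python3 -c "from h import *;go(.487,.115,.056);go(.5856,.1335,.056)"
```

```text
clock: 20.55
position: [0.4838, 0.1153, 0.1772]
clock: 21.22
position: [0.4847, 0.1146, 0.1773]
ee_rot: [0.996, 0.091, 0.0, -0.0]
wrist_force: [0.4, -0.8, -0.0]
opening: 0.004
finger_force: 0.0
t 21.22 pos [0.4847 0.1146 0.1773] F [ 0.4 -0.8 -0. ] open 0.004 ff 0.0
M [[0.983, 0.182, 0.0], [0.182, -0.983, 0.0], [0.0, -0.0, -1.0]] shift [2.300e-03 1.000e-04 1.213e-01]
t 21.22 pos [0.4847 0.1146 0.1773] F [ 0.4 -0.8 -0. ] open 0.004 ff 0.0
M [[0.983, 0.182, 0.0], [0.182, -0.983, 0.0], [0.0, -0.0, -1.0]] shift [ 0.1026 -0.0002  0.1214]
```

```bash
python3 -m handwheel '[[1,0,0,0.01,0,0,0],[1,0,0,0.02,0,0,0],[1,0,0,0.025,0,0,0],[1,0,0,0.025,0,0,0],[1,0,0,0.021,0,0,0],[1,0,0,0.014,0,0,0],[1,0,0,0.006,0,0,0],[1,0.002,0,0,0,0,0]]' | sed -n '2p;4p'
python3 -m handwheel '[[1,0.004,0,0,0,0,0],[1,0.006,0,0,0,0,0],[1,0.006,0,0,0,0,0],[1,0.006,0,0,0,0,0],[1,0.006,0,0,0,0,0],[1,0.006,0,0,0,0,0],[1,0.006,0,0,0,0,0],[1,0.006,0,0,0,0,0]]'
```

```text
position: [0.4852, 0.1143, 0.0541]
wrist_force: [0.7, 0.1, 0.3]
clock: 22.55
position: [0.5312, 0.1228, 0.0559]
ee_rot: [0.996, 0.092, -0.001, 0.0]
wrist_force: [-4.4, -0.7, 2.3]
opening: 0.01
finger_force: 2.0
```

```bash
python3 -m handwheel '[[1,0.006,0,0,0,0,0],[1,0.006,0,0,0,0,0],[1,0.006,0,0,0,0,0],[1,0.006,0,0,0,0,0],[1,0.006,0,0,0,0,0],[1,0.006,0,0,0,0,0],[1,0.004,0,0,0,0,0],[1,0.002,0,0,0,0,0]]'; python3 -c "from h import *;go(.5856,.1335,.056)"
```

```text
clock: 23.22
position: [0.5728, 0.1311, 0.0548]
ee_rot: [0.996, 0.092, -0.001, 0.0]
wrist_force: [-4.0, 0.5, -1.4]
opening: 0.006
finger_force: 1.5
t 23.22 pos [0.5728 0.1311 0.0548] F [-4.   0.5 -1.4] open 0.006 ff 1.5
M [[0.983, 0.183, -0.002], [0.183, -0.983, -0.0], [-0.002, 0.0, -1.0]] shift [ 0.013   0.     -0.0012]
```

Pushing the knob steadily at about 4 N. Continuing to the stop while watching the force.

```bash
python3 -m handwheel '[[1,0.003,0,0,0,0,0],[1,0.003,0,0,0,0,0],[1,0.003,0,0,0,0,0],[1,0.002,0,0,0,0,0],[1,0.001,0,0,0,0,0],[1,0,0,0,0,0,0],[1,0,0,0,0,0,0],[1,0,0,0,0,0,0]]'
```

```text
clock: 23.88
position: [0.5828, 0.1325, 0.0556]
ee_rot: [0.996, 0.092, -0.002, 0.001]
wrist_force: [-7.2, -1.7, 1.8]
opening: 0.005
finger_force: 3.8
```

```bash
python3 -m handwheel '[[1,0.001,0,0,0,0,0],[1,0.001,0,0,0,0,0],[1,0.001,0,0,0,0,0],[1,0,0,0,0,0,0],[1,0,0,0,0,0,0],[1,0,0,0,0,0,0],[1,0,0,0,0,0,0],[1,0,0,0,0,0,0]]'
```

```text
clock: 24.55
position: [0.5828, 0.1324, 0.0555]
ee_rot: [0.996, 0.091, -0.005, 0.001]
wrist_force: [-13.8, -1.8, 5.8]
opening: 0.004
finger_force: 6.9
```

At the stop: no motion while the force rises to 14 N. Backing off, lifting clear and looking.

```bash
python3 -m handwheel '[[1,-0.005,0,0,0,0,0],[1,-0.015,0,0,0,0,0],[1,-0.025,0,0,0,0,0],[1,-0.03,0,0,0,0,0],[1,-0.01,0,-0.01,0,0,0],[1,0,0,-0.03,0,0,0],[1,0,0,-0.04,0,0,0],[1,0,0,-0.04,0,0,0]]'
python3 -m handwheel '[[1,0,0,-0.02,0,0,0],[1,0,0,0,0,0,0],[1,0,0,0,0,0,0],[1,0,0,0,0,0,0],[1,0,0,0,0,0,0],[1,0,0,0,0,0,0],[1,0,0,0,0,0,0],[1,0,0,0,0,0,0]]' | head -2
python3 - <<'E'
from h import *
s,d=arm.read_camera("scene")
cv2.imwrite("pics/c5.png",cv2.resize(s[110:260,190:340],None,fx=3.6,fy=3.6,interpolation=2)[:,:,::-1])
W=cloud("scene",d)
p=W.reshape(-1,3);q=p[(np.hypot(p[:,0]-.597,p[:,1]+.012)<.02)&(p[:,2]>.09)&(p[:,2]<.19)];print("lance top",q[:,2].max().round(3))
k=(s.max(2)<60)&(W[...,2]>.09)&(W[...,2]<.13)&(np.hypot(W[...,0]-.6,W[...,1]-.13)<.04)
c=W[k].mean(0);b=(c[:2]-[.5713,.1256])@np.array([.983,.184]);print("knob",k.sum(),c.round(3),"offset x'",b.round(3))
E
```

```text
clock: 25.22
position: [0.5061, 0.119, 0.1785]
ee_rot: [0.996, 0.093, 0.003, -0.0]
wrist_force: [1.5, 1.0, -0.2]
opening: 0.005
finger_force: 0.0
clock: 25.88
position: [0.5042, 0.1182, 0.1951]
lance top 0.177
knob 61 [0.612 0.138 0.111] offset x' 0.043
```

View pics/c5.png

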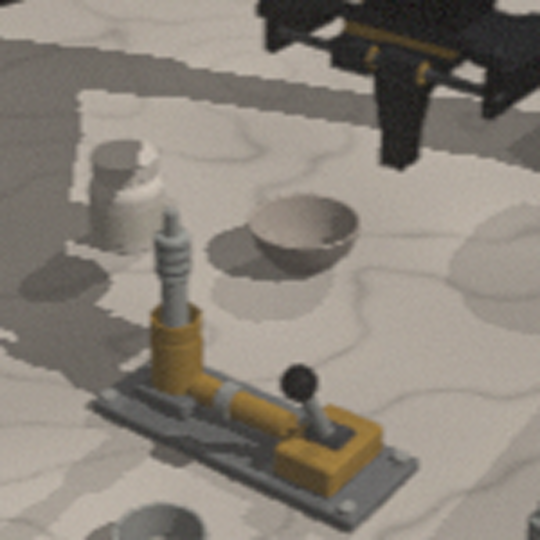

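The knob at (298,382) is now fully over to the +x side (38-43 mm past the pivot). The lance still stands locked at (172,310), the pots are unmoved and the gripper is clear.

```bash
python3 -c "from workcell import arm;print(arm.sign_off())"
```

```text
the job is handed in; nothing more can be done
None
```

The job is handed in: the lance is locked upright in the fitting about 35 mm deep, the lever is pushed over to its stop, wrist force peaked near 15 N in readings taken between pressing steps, the pots show no movement in the last picture, and the verdict was not shown.

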